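# Fetch the fragment basket from the rinse tank with the hook rod

## Task

Use the hook rod from its forked stand to lift the basket of ceramic fragments by its yellow handle out of the deep, drained rinse tank, and lower it gently so that it stands flat inside the blue-rimmed drain tray. Then unhook the rod and hang it back in the fork of its stand. Do not touch the basket with the gripper or arm, do not tip or drop it, and leave the jar, the lens and the brush where they are.

Things in the scene. Friction and masses are not known exactly. Their poses are not given: they have to be found in the camera images.
- rod: Rigid loose hook rod, 0.16 kg, upright in its stand at the start. Origin: on the shaft axis at the collar's underside; z up. Black collar 36 x 36 mm (z 0 to 8), above it an orange handle 20 x 20 mm, sides along x and y (z 8 to 68). Below, a red steel shaft 7 mm thick down to z -88 mm, ending in a hook that points to +x (see hook_bottom).
- hook_bottom (a point): Lowest point of the hook's centre line, at x 16, z -104 mm from the rod's origin. V of 7 mm bar in the rod's x-z plane: from the shaft (x 0, z -88) to here, up to (x 32, z -88) and (x 32, z -80). Tip's top at z -76.5, outer edge at x 35.5, lowest steel at z -109. A 6 mm bar hung in the V settles with its centre at x 16, z about -95. Axes as the rod's.
- handle (a point): Middle of the rod's orange handle (38 mm above the rod's origin), the point to grip; axes as the rod's.
- stand: Fixed stand, base 120 x 110 mm, 12 mm thick, post on its -x side, nothing above 135 mm. Origin: under the seat, at table height. On top a level aluminium fork (underside 125, top 135 mm), 62 mm wide, its slot 22 mm wide in y, closed at x -18 and open at the prong ends at x +35 mm.
- seat (a point): Where the rod hangs: mid-slot at the level of the fork's top, 135 mm above the stand's origin; the rod's origin rests here, shaft in the slot, collar on the prongs. To take the rod, lift it a little and slide it out along the stand's +x (75 mm clears it); hang it back the same way reversed. Axes as the stand's.
- tank: Fixed open-topped tank of clear plastic with a blue trim around the mouth, drained and dry. Origin: centre of its underside. Outside 152 mm (x) x 132 mm (y), 150 mm high, walls 6 mm, so inside 140 x 120 mm. Two white ledges along the +y and -y walls, each reaching 20 mm inwards, their tops 41 mm above the underside, carry the basket's rim.
- tank_mouth (a point): Centre of the tank's mouth, 150 mm above the tank's underside.
- basket: Loose steel basket, 0.15 to 0.3 kg, flat ceramic fragments fixed in it. Origin: centre of its underside. Body 76 (x) x 72 (y) mm; flat rim 100 x 96 mm, 23 to 26 mm high, by which it hangs on the tank's ledges (underside about 18 mm above the tank's). Rigid upright yellow handle of 6 mm bar in the y-z plane: (y +-40, z 25) to (y +-34, z 58) to its peak (y 0, z 78).
- bail_top (a point): Peak of the yellow handle, on the bar's centre line, 78 mm above the basket's underside; the bar runs along y here, falling about 0.6 mm per mm to both sides. Axes as the basket's.
- tray: Fixed white drain tray with blue rim, 180 x 180 mm. Origin: centre of its underside. Its floor is 6 mm above the table, the rim 6 mm wide and 12 mm above the table, inside 168 x 168 mm.
- jar: Bystander: amber glass jar, 64 mm wide, 100 mm high. Origin: centre of its underside.
- lens: Bystander: black camera lens with a bluish front glass, standing upright, 76 mm wide, 88 mm high. Origin: centre of its underside.
- brush: Bystander: brush 170 mm long lying on the table. Origin: its underside at mid length; length along its x.
Things that resemble listed ones, but are neither listed nor needed, are in the scene too. What is shaped like the stand but orange is not meant. Of the things that look like the rod, the smaller one is meant.

How it is judged:
By the outcome, as a careful person would: the job done as asked, in the order asked, and still so for the second after the job is handed in, with the robot touching nothing.
It also fails if it takes over 72 s, if anything falls off the work surface, if the arm or the gripper's body presses on something with over 40 N, if the wrist force passes 120 N, or if a joint passes its speed limit or range.

## Robot

A 7-joint arm with a two-finger parallel gripper is mounted at the origin on the work surface. World frame = base frame: x ahead of the robot, y to its left, z up, the work surface at z = 0. Lengths are in m, angles in rad, forces in N, time in s.
With the tool pointing down it reaches from about 0.35 to 0.9 m from the base axis. Payload 19.9 kg.
Tool frame: the origin (TCP) lies at the very end of the fingers, on their centre line; the grasp point (between the pads) lies 19 mm behind it (bot.hold_point_z is the distance from the TCP to the grasp point, in m); z points along the fingers, y is the line along which they close (so a half turn about z gives the same grasp; the last joint's range is limited). The gripper opens to 94 mm and grips with 3 to 60 N. Pads are 16 mm wide; open, the fingers measure 119 mm over their backs; the gripper's body (75 mm by 177 mm) begins 78 mm behind the grasp point.
Start: joints at [-1.157, 0.417, -0.01, 1.614, 0.005, 1.111, -0.053], TCP at [0.275, 0.561, 0.205] pointing down, gripper open.
Joint ranges: [-2.81, 2.81], [-0.39, 2.02], [-1.27, 1.25], [0.06, 2.57], [-1.19, 4.33], [0.19, 2], [-2.82, 2.82]. Speed limits (rad/s): [1.89, 1.89, 2.39, 2.39, 3.01, 3.01, 3.01].

## Interface

Orientations are given as [roll, pitch, yaw] about the fixed x, y, z axes, in that order (R = Rz(yaw) Ry(pitch) Rx(roll)).
In Python, from bench import bot gives the robot as it stands.
- The arm moves only by the tool send_rows, never from a script. Its argument "moves" is text: rows parted by semicolons, each of 6 numbers parted by spaces: the shift along the tool's x, y, z in mm, then the turn, a rotation vector about the tool's x, y, z in rad. In form: tx ty tz wx wy wz; .... A call has 1 to 10 rows; each row is the pose to reach, as a shift and turn from the pose commanded when the call began, along the tool's axes at that moment; what a row does not reach only later rows make up. A row lasts 1/8 s, in which the tool goes at most 62.5 mm and 10.7 degrees, less where a joint would pass 70% of its speed; a pose out of reach is approached as far as the arm can. A call with a gripper value outside its range is refused whole. "gripper" is the closure in counts, from 0 (fully open) to 255 (shut), set as the call begins (left out, the last holds). The fingers move at their own pace and stop on an object; "grip_force" is the grip in N (left out, the last holds). Time passes only in rows, so rows that repeat a pose let the fingers close. It gives the time, the measured TCP pose, the force, the opening and the grip force at its end, in the units of the state.
- bot.state(): the state, without advancing time (a new reading comes with each control period).
- bot.capture(name): name is "scene" or "side" or "wrist"; returns the picture (480x640x3 uint8, red, green, blue); there is no depth.
- bot.camera_params(name): a dict with "mtx" (3x3 intrinsics, pixels), "k1" (the pictures are not rectified: a ray, as slopes to the right and down, at radius r is drawn at 1 + k1 r^2 times it, then the intrinsics apply), "R" (3x3) and "t" (3): a world point X has camera coordinates R X + t; the wrist camera has in their place "tool_from_camera" (4x4, takes a point from camera to tool coordinates, whose origin is the TCP and whose axes are the flange's). Camera axes: x right, y down, z forward; pixel columns grow to the right and rows downward; lengths in m; the calibration is good to about 2 mm. A picture is of the moment at which its call begins: read the wrist's pose just before it. camera_params takes no time and is no camera call.
- bot.sign_off(): hands the job in; it is judged then, once.
The state is a dict: "time_s": time; "qpos": joint angles; "qd": joint speeds; "effort": joint torques, N m; "position": TCP position; "eef_rot": TCP orientation; "contact_force": force on the tool from outside, world axes, zero at the start; "ft_torque": the same for the moment, N m; "finger_gap": finger opening in m; "gripper_force": force on a finger pad.
Only numpy, scipy, OpenCV 4.12 (cv2) and the standard library are available. Lean on these libraries where they do the work, as an engineer would, in place of code of your own. Each camera call takes 0.05 s, during which the arm holds its last target. There are 200 camera calls.

## Working session

There is one attempt and no reset: what is moved stays moved. The work goes in short steps, Python scripts to look and compute and a tool call to move; the robot and the scene stay as the last step left them, time stands still between calls to the robot, and variables do not carry over. Pictures are saved under pics/ and viewed, at most 10 in all, crops included, and the job is handed in when it is done.

Besides the shell and the picture viewer there is one more tool, called after "Emit:" in YAML: its name, and indented under it one key for each argument. send_rows: Moves the arm, as the interface text tells. Its arguments: {"type":"object","properties":{"moves":{"type":"string"},"gripper":{"type":"number"},"grip_force":{"type":"number"}},"required":["moves"]}

```bash
mkdir -p pics; ls; python3 - <<'E'
from bench import bot
import cv2,numpy as np
s=bot.state();print(s['position'],s['eef_rot'],s['time_s'],bot.hold_point_z)
for n in ['scene','side','wrist']:
    im=bot.capture(n);cv2.imwrite(f'pics/{n}0.png',im[:,:,::-1])
    print(n,{k:np.round(v,4).tolist() for k,v in bot.camera_params(n).items()})
E
```

```text
pics
[0.27437817 0.561143   0.20485192] [-3.14042014e+00  8.74627359e-05  2.68682769e+00] 0.0 0.0188
scene {'mtx': [[573.0546, 0.0, 322.1888], [0.0, 573.0546, 239.9383], [0.0, 0.0, 1.0]], 'k1': -0.1135, 'R': [[0.6357, 0.7717, -0.0196], [0.5377, -0.4609, -0.706], [-0.5538, 0.4382, -0.708]], 't': [-0.2963, -0.2781, 1.9113]}
side {'mtx': [[461.5939, 0.0, 319.1158], [0.0, 461.5939, 240.3669], [0.0, 0.0, 1.0]], 'k1': -0.0664, 'R': [[0.6877, -0.7259, 0.0095], [-0.5594, -0.5382, -0.6304], [0.4628, 0.4282, -0.7762]], 't': [-0.4674, 0.3787, 0.9575]}
wrist {'mtx': [[346.3108, 0.0, 315.7129], [0.0, 346.3108, 232.7025], [0.0, 0.0, 1.0]], 'k1': -0.0221, 'tool_from_camera': [[0.0003, -0.9598, -0.2808, 0.0819], [1.0, 0.0002, 0.0005, 0.0002], [-0.0005, -0.2808, 0.9598, -0.1797], [0.0, 0.0, 0.0, 1.0]]}
```

View pics/scene0.png

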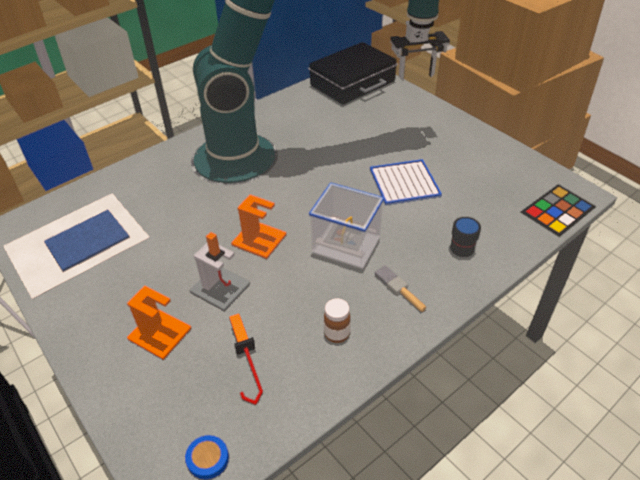

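View pics/side0.png

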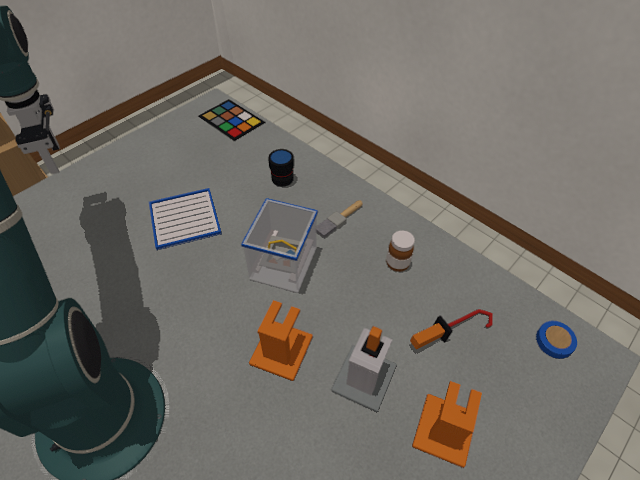

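Scene: grey stand with rod near (213,262), tank at (345,225), tray (405,180), jar (337,320), brush (400,288), lens (465,235). Side: rod (373,345), tank mouth (280,228), tray (185,217). The larger rod lies on the table, so it is not the one meant.

```bash
cat > h.py <<'E'
from bench import bot
import cv2,numpy as np
C={n:bot.camera_params(n) for n in ['scene','side']}
def cam(n,st=None):
    if n!='wrist': p=C[n]; return p['mtx'],p['k1'],np.array(p['R']),np.array(p['t'])
    from scipy.spatial.transform import Rotation as Ro
    p=bot.camera_params(n);T=np.eye(4);T[:3,:3]=Ro.from_euler('xyz',st['eef_rot']).as_matrix();T[:3,3]=st['position']
    M=np.linalg.inv(T@np.array(p['tool_from_camera']));return p['mtx'],p['k1'],M[:3,:3],M[:3,3]
def ray(c,uv):
    K,k,R,t=c
    q=cv2.undistortPoints(np.array([[uv]],float),np.array(K),np.array([k,0,0,0.]))[0,0]
    d=R.T@np.array([q[0],q[1],1]);return -R.T@t,d/np.linalg.norm(d)
def plane(c,uv,z):
    o,d=ray(c,uv);return o+d*(z-o[2])/d[2]
def tri(c1,u1,c2,u2):
    o,d=ray(c1,u1);p,e=ray(c2,u2)
    s=np.linalg.lstsq(np.c_[d,-e],p-o,rcond=None)[0];a=o+s[0]*d;b=p+s[1]*e
    return (a+b)/2,np.linalg.norm(a-b)
def proj(c,X):
    K,k,R,t=c;return cv2.projectPoints(np.array(X,float).reshape(-1,3),cv2.Rodrigues(R)[0],np.array(t,float),np.array(K),np.array([k,0,0,0.]))[0][:,0]
E
python3 - <<'E'
import cv2,numpy as np
a=cv2.imread('pics/scene0.png');b=cv2.imread('pics/side0.png')
f=lambda i,x,y,w,h,s:cv2.resize(i[y:y+h,x:x+w],None,fx=s,fy=s,interpolation=cv2.INTER_CUBIC)
o=np.vstack([np.hstack([f(a,180,220,80,60,5),f(a,300,155,160,120,2.5)]),np.hstack([f(b,330,310,80,60,5),f(b,140,180,200,150,2)])])
print(o.shape);cv2.imwrite('pics/crop1.png',o)
E
```

```text
(600, 800, 3)
```

View pics/crop1.png

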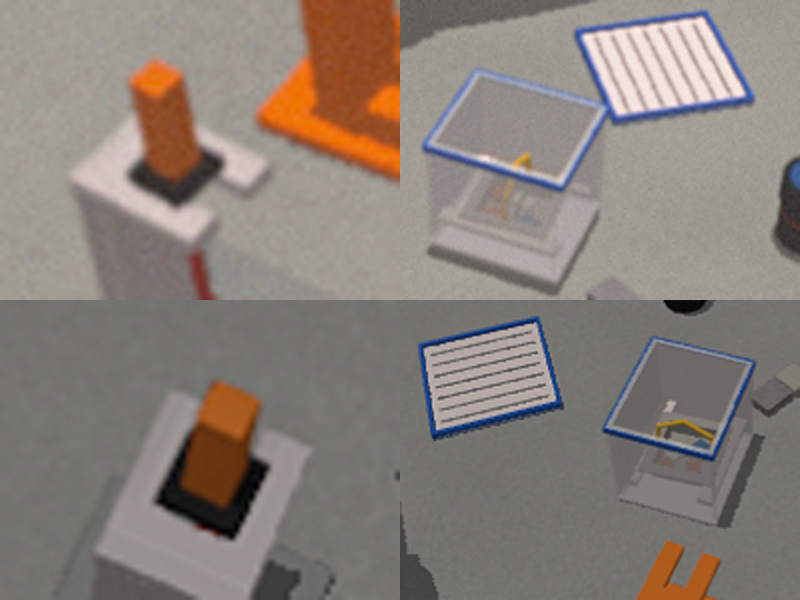

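Crop: orange handle top at scene (211.6,235)/side (377,330); tray and tank-mouth corners are clear in both views; the yellow handle peak is at about scene (349,217), side (283,240).

```bash
python3 - <<'E'
from h import *
S,D=cam('scene'),cam('side')
fs=lambda x,y:((x-400)/2.5+300,y/2.5+155); fd=lambda x,y:((x-400)/2+140,(y-300)/2+180)
gs=lambda x,y:(x/5+180,y/5+220); gd=lambda x,y:(x/5+330,(y-300)/5+310)
np.set_printoptions(precision=4,suppress=True)
print('handle top',*tri(S,gs(158,75),D,gd(236,398)))
for n,z,A,B in [('tray',.012,[(576,32),(708,14),(752,98),(614,122)],[(420,344),(538,320),(562,405),(434,436)]),('tank',.15,[(476,72),(608,103),(563,186),(427,148)],[(655,338),(754,360),(713,457),(605,430)])]:
    P=[plane(S,fs(*a),z) for a in A];Q=[plane(D,fd(*b),z) for b in B]
    for X in(P,Q):
        X=np.array(X);print(n,X[:,:2].tolist(),X.mean(0),[np.linalg.norm(X[i]-X[i-1]) for i in range(4)])
    c=np.mean(P,0)
    best=[min((tri(S,fs(*a),D,fd(*b)) for b in B),key=lambda r:r[1]) for a in A]
    for r in best: print('  tri',r[0],r[1])
print('bail',*tri(S,fs(524,157),D,fd(686,421)))
# fork prong ends from scene at z=.135
for p in [(268,165),(245,187),(213,216),(193,240),(72,176),(135,125)]: print('fork S',plane(S,gs(*p),.135))
for p in [(175,392),(311,450),(247,597),(97,548)]: print('fork D',plane(D,gd(*p),.135))
E
```

```text
handle top [ 0.474  -0.3424  0.2062] 0.0025878201433539565
tray [[0.3536822905673984, 0.2935439729636111], [0.4378607360739558, 0.4503447381259751], [0.5888709173151204, 0.36795248207275866], [0.5110677136734709, 0.2091143110143362]] [0.4729 0.3302 0.012 ] [np.float64(0.1786016215579979), np.float64(0.17796766741013173), np.float64(0.17202487813112427), np.float64(0.17686973478266046)]
tray [[0.4324444443655866, 0.44910671666389557], [0.5836467761412127, 0.36268732097893863], [0.5036822952266959, 0.2063401697696038], [0.3489849915823724, 0.28858584888633476]] [0.4672 0.3267 0.012 ] [np.float64(0.18092105806382716), np.float64(0.17415641557215075), np.float64(0.17560965206731302), np.float64(0.17520161953645383)]
  tri [0.3506 0.2951 0.0074] 0.003890628606365799
  tri [0.4342 0.4545 0.0073] 0.0009321088374376973
  tri [0.5866 0.3695 0.0075] 0.003938637565203632
  tri [0.5067 0.2127 0.0057] 0.0024565969947971497
tank [[0.46053130124880404, 0.03751830400347167], [0.5921401161051264, 0.11089929717586855], [0.6548097586908828, -0.011749296554035782], [0.5216607211910945, -0.08011005816020
[... 384 characters left out ...]
650132031477), np.float64(0.1300285592774687), np.float64(0.15658019586143523), np.float64(0.13184204166180238)]
  tri [0.4578 0.0385 0.1463] 0.0029117015041960695
  tri [0.5959 0.1041 0.1527] 0.006910536008692121
  tri [ 0.6554 -0.0131  0.1504] 0.0018272738517750421
  tri [ 0.518  -0.0789  0.1451] 0.0034257004698777134
bail [0.5591 0.0156 0.0992] 0.012941827260726903
fork S [ 0.4945 -0.303   0.135 ]
fork S [ 0.4997 -0.3199  0.135 ]
fork S [ 0.5058 -0.3424  0.135 ]
fork S [ 0.5129 -0.3584  0.135 ]
fork S [ 0.4373 -0.3816  0.135 ]
fork S [ 0.4274 -0.339   0.135 ]
fork D [ 0.4934 -0.3052  0.135 ]
fork D [ 0.5113 -0.3625  0.135 ]
fork D [ 0.444  -0.3834  0.135 ]
fork D [ 0.4191 -0.3274  0.135 ]
```

```bash
cat >> h.py <<'E'
from scipy.spatial.transform import Rotation as Ro
def delta(x,y,z,yawdeg):
    """tool-frame shift (mm) and rotvec from measured pose to a tool-down pose"""
    s=bot.state();R=Ro.from_euler('xyz',s['eef_rot']);G=Ro.from_euler('xyz',[np.pi,0,np.radians(yawdeg)])
    return np.round(R.inv().apply(np.array([x,y,z])-s['position'])*1e3,1),np.round((R.inv()*G).as_rotvec(),3)
E
python3 -c "
from h import *
print(delta(.556,.012,.33,118))"
```

```text
(array([-494.2, -369.9, -124.6]), array([-0.001,  0.   ,  0.627]))
```

Emit:
send_rows:
  moves: "-20 -15 -60 0 0 0.1; -494 -370 -125 0 0 0.627; -494 -370 -125 0 0 0.627; -494 -370 -125 0 0 0.627; -494 -370 -125 0 0 0.627; -494 -370 -125 0 0 0.627; -494 -370 -125 0 0 0.627; -494 -370 -125 0 0 0.627; -494 -370 -125 0 0 0.627; -494 -370 -125 0 0 0.627"
  gripper: 0

```text
time_s: 1.4
position: [0.5407, 0.0407, 0.3269]
eef_rot: [3.141, -0.0, 2.06]
contact_force: [0.6, 0.9, 0.8]
finger_gap: 0.094
gripper_force: 0.0
```

Emit:
send_rows:
  moves: "0 0 0 0 0 0; 0 0 0 0 0 0"

```text
time_s: 1.65
position: [0.5399, 0.043, 0.3262]
eef_rot: [-3.141, -0.0, 2.06]
contact_force: [-1.0, 0.4, -1.7]
finger_gap: 0.0941
gripper_force: 0.0
```

```bash
python3 - <<'E'
from h import *
import json
s=bot.state();im=bot.capture('wrist');cv2.imwrite('pics/w1.png',im[:,:,::-1])
json.dump({k:np.array(s[k]).tolist() for k in('position','eef_rot')},open('w1.json','w'))
print(s['position'],s['eef_rot'],np.abs(s['qd']).max())
print(delta(.46,-.345,.33,108))
E
```

```text
[0.53993614 0.04301805 0.32624249] [-3.14098764e+00 -3.04413077e-04  2.05989799e+00] 0.02062685977147847
(array([-305.3, -253.4,   -3.8]), array([-0.001, -0.   ,  0.176]))
```

View pics/w1.png

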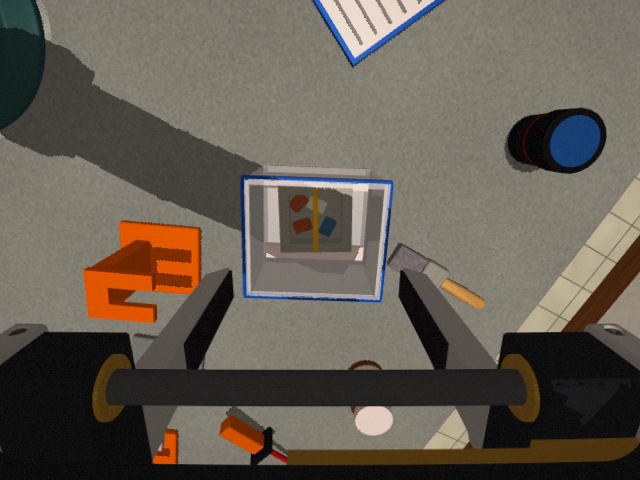

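Wrist view: tank mouth corners at about (243,177),(392,182),(383,300),(246,297); yellow handle line x≈316, rows 187–252; basket rim (279..352, 187..252).

```bash
cat > tank.py <<'E'
from h import *
import json
np.set_printoptions(precision=4,suppress=True)
s=json.load(open('w1.json'));W=cam('wrist',s);S,D=cam('scene'),cam('side')
im=cv2.imread('pics/w1.png');hsv=cv2.cvtColor(im,cv2.COLOR_BGR2HSV)
m=cv2.inRange(hsv,(105,120,60),(130,255,255));m[:,:225]=0;m[:160]=0;m[:,400:]=0;m[195:285,260:375]=0
pts=np.argwhere(m)[:,::-1];box=cv2.convexHull(pts.astype(np.int32))
q=cv2.approxPolyDP(box,8,True)[:,0];print('mouth px',q.tolist())
P=np.array([plane(W,p,.15) for p in q]);print(P,'mean',P.mean(0))
for i in range(len(P)):
    d=P[i]-P[i-1];print(' edge',np.linalg.norm(d),np.degrees(np.arctan2(d[1],d[0])))
def yel(f,x0,y0,x1,y1):
    h=cv2.cvtColor(cv2.imread(f),cv2.COLOR_BGR2HSV);k=cv2.inRange(h,(18,120,80),(32,255,255));z=np.zeros_like(k);z[y0:y1,x0:x1]=k[y0:y1,x0:x1]
    return np.argwhere(z)[:,::-1]
y=yel('pics/w1.png',270,180,360,262);print('yellow',len(y),y.min(0),y.max(0))
v=y[:,1]; 
for r in range(y[:,1].min(),y[:,1].max()+1,8):
    print(r,y[v==r][:,0].mean().round(1),end='; ')
for n,f,b in [('scene','pics/scene0.png',(335,205,365,250)),('side','pics/side0.png',(262,230,302,256))]:
    k=yel(f,*b);t=k[k[:,1]==k[:,1].min()];print('\n',n,len(k),k.min(0),k.max(0),'top',t.mean(0)); print(k.tolist() if n=='scene' else [ (c,k[k[:,0]==c][:,1].mean().round(1)) for c in sorted(set(k[:,0].tolist()))])
E
python3 tank.py
```

```text
mouth px [[392, 181], [380, 302], [244, 297], [242, 175]]
[[ 0.5937  0.1095  0.15  ]
 [ 0.6538 -0.0144  0.15  ]
 [ 0.5144 -0.0816  0.15  ]
 [ 0.4551  0.0426  0.15  ]] mean [0.5543 0.014  0.15  ]
 edge 0.15392088137454563 25.765890792146593
 edge 0.13769434865244928 -64.101882161638
 edge 0.15473617448494542 -154.2550764364986
 edge 0.13763825587921025 115.5587868753997
yellow 319 [313 188] [317 252]
188 314.5; 196 315.0; 204 315.0; 212 315.0; 220 315.0; 228 315.0; 236 315.0; 244 315.0; 252 315.5; 
 scene 18 [346 217] [351 222] top [350.5 217. ]
[[350, 217], [351, 217], [348, 218], [349, 218], [350, 218], [351, 218], [347, 219], [348, 219], [349, 219], [350, 219], [351, 219], [346, 220], [347, 220], [350, 220], [351, 220], [346, 221], [351, 221], [351, 222]]

 side 80 [268 240] [296 250] top [279.5 240. ]
[(268, np.float64(246.0)), (269, np.float64(244.5)), (270, np.float64(242.5)), (271, np.float64(242.0)), (272, np.float64(241.5)), (273, np.float64(241.5)), (274, np.float64(241.5)), (275, np.float64(241.5)), (276, np.float64(241.0)), (277, np.float64(241.0)), (278, np.float64(241.0)), (279, np.float64(240.5)), (280, np.float64(240.5)), (281, np.float64(240.5)), (282, np.float64(240.5)), (283, np.float64(241.0)), (284, np.float64(242.0)), (285, np.float64(242.0)), (286, np.float64(243.0)), (287, np.float64(243.0)), (288, np.float64(244.0)), (289, np.float64(244.5)), (290, np.float64(245.0)), (291, np.float64(246.0)), (292, np.float64(246.0)), (293, np.float64(247.0)), (294, np.float64(247.0)), (295, np.float64(248.5)), (296, np.float64(247.5))]
```

Emit:
send_rows:
  moves: "-305 -253 -4 0 0 0.176; -305 -253 -4 0 0 0.176; -305 -253 -4 0 0 0.176; -305 -253 -4 0 0 0.176; -305 -253 -4 0 0 0.176; -305 -253 -4 0 0 0.176; -305 -253 -4 0 0 0.176; -305 -253 -4 0 0 0.176; -305 -253 -4 0 0 0.176"

```text
time_s: 2.82
position: [0.461, -0.3438, 0.3304]
eef_rot: [3.141, -0.001, 1.886]
contact_force: [0.1, -0.0, 0.2]
finger_gap: 0.0938
gripper_force: 0.0
```

```bash
python3 - <<'E'
from h import *
import json
np.set_printoptions(precision=4,suppress=True)
w=cam('wrist',json.load(open('w1.json')));D=cam('side');S=cam('scene')
# bar plane: endpoints at low z (0.043) & mid at .096 
for r,c,z in [(188,314.8,.043),(188,314.8,.07),(220,315.1,.096),(252,315.5,.07),(252,315.5,.043)]: print(r,z,plane(w,(c,r),z))
for r in (212,220,228):
  for c in (279,281,283): print(r,c,*tri(w,(315.1,r),D,(c,240.6)))
  print(r,'S',*tri(w,(315.1,r),S,(350.5,218)))
s=bot.state();im=bot.capture('wrist');cv2.imwrite('pics/w2.png',im[:,:,::-1])
json.dump({k:np.array(s[k]).tolist() for k in('position','eef_rot')},open('w2.json','w'));print(s['position'],s['qd'].max() if hasattr(s['qd'],'max') else '')
E
```

```text
188 0.043 [0.5346 0.0508 0.043 ]
188 0.07 [0.5327 0.0546 0.07  ]
220 0.096 [0.5496 0.0238 0.096 ]
252 0.07 [ 0.5737 -0.0206  0.07  ]
252 0.043 [ 0.5782 -0.0291  0.043 ]
212 279 [0.5519 0.027  0.0832] 0.012572618608415359
212 281 [0.5542 0.0255 0.0812] 0.01723679577645839
212 283 [0.5565 0.0239 0.0792] 0.021917653575789207
212 S [0.5474 0.0323 0.087 ] 0.00443829045237553
220 279 [0.5523 0.0214 0.09  ] 0.004458295611194123
220 281 [0.5546 0.0198 0.0878] 0.009041501926618553
220 283 [0.557  0.0183 0.0857] 0.013641904246243524
220 S [0.5523 0.026  0.0945] 0.0072237890719128745
228 279 [0.5526 0.0158 0.097 ] 0.003464843532480178
228 281 [0.555  0.0143 0.0948] 0.0010353935378655205
228 283 [0.5573 0.0127 0.0925] 0.00555320646554805
228 S [0.5571 0.0198 0.1019] 0.009944476530794664
[ 0.461  -0.3438  0.3304] 0.0023192397361720216
```

View pics/w2.png

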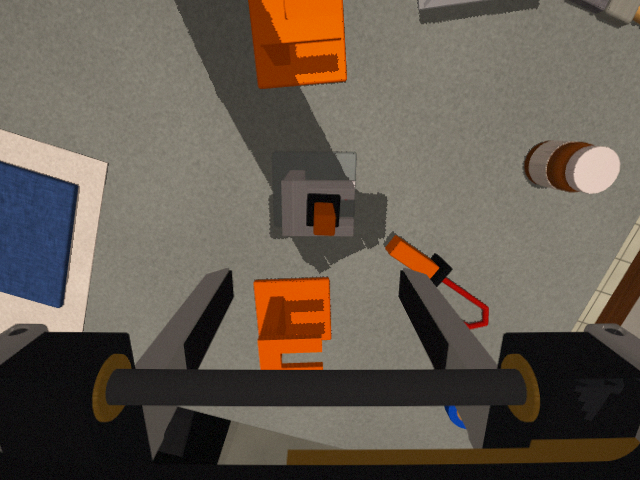

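Wrist view over stand: fork (283–355, 179–237) opening to the right, collar (308–340,195–228), orange handle (314–336,203–235), nearly aligned with the image axes.

```bash
python3 - <<'E'
from h import *
import json
np.set_printoptions(precision=4,suppress=True)
im=cv2.imread('pics/w2.png');w=cam('wrist',json.load(open('w2.json')));S=cam('scene');D=cam('side')
cv2.imwrite('pics/crop2.png',cv2.resize(im[170:245,270:370],None,fx=8,fy=8,interpolation=cv2.INTER_CUBIC))
E
```

```text
(no output)
```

View pics/crop2.png

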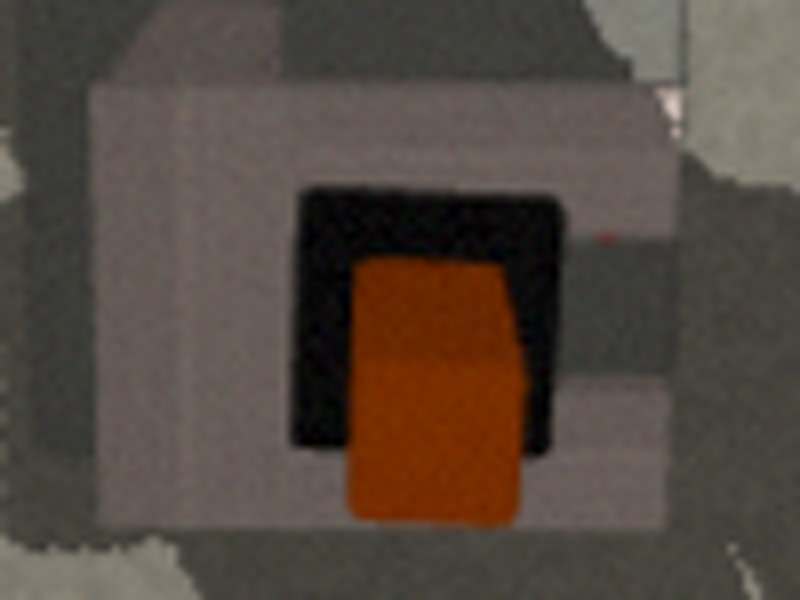

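Crop: collar corners (300,188),(562,197),(550,454),(292,446); handle top (354,357),(525,364),(516,526),(349,518); fork (92,85)–(667,527), slot rows 240–375 (crop pixels, 8×).

```bash
python3 - <<'E'
from h import *
import json
np.set_printoptions(precision=4,suppress=True)
w=cam('wrist',json.load(open('w2.json')));S=cam('scene');D=cam('side')
g=lambda p:((p[0]+.5)/8-.5+270,(p[1]+.5)/8-.5+170)
def quad(n,A,z):
    P=np.array([plane(w,g(a),z) for a in A]);print(n,P.mean(0))
    for i in range(4):
        d=P[(i+1)%4]-P[i];print('   ',np.linalg.norm(d),np.degrees(np.arctan2(d[1],d[0])))
quad('collar',[(300,188),(562,197),(550,454),(292,446)],.143)
quad('top',[(354,357),(525,364),(516,526),(349,518)],.203)
quad('fork',[(92,85),(680,83),(667,527),(98,525)],.135)
a,b=[plane(w,g(p),.135) for p in [(675,240),(667,376)]];print('slot',a,b,(a+b)/2)
gs=lambda x,y:(x/5+180,y/5+220); gd=lambda x,y:(x/5+330,(y-300)/5+310)
t=g((436,441))
print('top tri',*tri(w,t,S,gs(158,75)),*tri(w,t,D,gd(236,398)))
print('collar tri w/side', *tri(w,g((562,197)),S,gs(223,157)))
E
```

```text
collar [ 0.4685 -0.3407  0.143 ]
    0.035062756137612915 16.105173553041283
    0.03563938200663367 -73.46382999684825
    0.03544443746224114 -163.75317099366387
    0.03572618503672793 105.9231717253714
top [ 0.4687 -0.3413  0.203 ]
    0.0194816596977859 15.683157236887999
    0.019267174886680918 -74.11955729894893
    0.019356516445070804 -164.77594068025311
    0.019112928480877634 106.25905507956755
fork [ 0.4631 -0.3424  0.135 ]
    0.07949148021103823 18.27982620236942
    0.06266482043121259 -71.81978997377279
    0.08047336474499979 -162.1249286675862
    0.06210578733902528 107.27527547345551
slot [ 0.498  -0.3207  0.135 ] [ 0.5035 -0.3391  0.135 ] [ 0.5007 -0.3299  0.135 ]
top tri [ 0.4693 -0.3403  0.2024] 0.0023605213286972083 [ 0.4707 -0.3423  0.2068] 0.00610949808636666
collar tri w/side [ 0.4805 -0.3193  0.1406] 0.0004536025469214284
```

```bash
python3 -c "
from h import *
print(delta(.4687,-.341,.154,106))"
```

```text
(array([1.000e-01, 8.100e+00, 1.765e+02]), array([ 0.   , -0.001,  0.036]))
```

Emit:
send_rows:
  moves: "0 8 60 0 0 0.036; 0 8 115 0 0 0.036; 0 8 155 0 0 0.036; 0 8 176 0 0 0.036; 0 8 176 0 0 0.036; 0 8 176 0 0 0.036"

```text
time_s: 3.62
position: [0.4685, -0.3428, 0.1557]
eef_rot: [3.141, 0.001, 1.849]
contact_force: [0.0, -0.1, -0.0]
finger_gap: 0.0942
gripper_force: 0.0
```

Emit:
send_rows:
  moves: "0 0 0 0 0 0; 0 0 0 0 0 0; 0 0 0 0 0 0; 0 0 0 0 0 0; 0 0 0 0 0 0; 0 0 0 0 0 0; 0 0 0 0 0 0; 0 0 0 0 0 0"
  gripper: 255
  grip_force: 50

```text
time_s: 4.62
position: [0.4678, -0.3431, 0.1546]
eef_rot: [3.142, 0.0, 1.848]
contact_force: [1.0, 0.0, -1.0]
finger_gap: 0.0198
gripper_force: 50.0
```

Emit:
send_rows:
  moves: "0 0 -6 0 0 0; 0 0 -7 0 0 0; 1 30 -7 0 0 0; 2 60 -7 0 0 0; 3 90 -7 0 0 0; 3 95 -7 0 0 0; 3 95 -50 0 0 0; 3 95 -105 0 0 0; 3 95 -165 0 0 0; 3 95 -165 0 0 0"

```text
time_s: 5.88
position: [0.5586, -0.316, 0.3241]
eef_rot: [3.137, 0.004, 1.847]
contact_force: [-0.6, -0.7, -2.0]
finger_gap: 0.0197
gripper_force: 50.0
```

```bash
python3 - <<'E'
from h import *
s=bot.state();print(s['position'],s['contact_force'],s['ft_torque'],s['finger_gap'])
np.set_printoptions(precision=4,suppress=True)
a=bot.capture('scene')[:,:,::-1];b=bot.capture('side')[:,:,::-1]
p=np.array(s['position'])-[0,0,.19]
crop=[]
for n,i in(('scene',a),('side',b)):
    u,v=proj(cam(n),p+[0,0,.08])[0];x,y=int(max(0,min(540,u-50))),int(max(0,min(330,v-75)));print(n,x,y)
    cv2.imwrite(f'pics/{n}1.png',i)
    crop.append(cv2.resize(i[y:y+150,x:x+100],None,fx=4,fy=4,interpolation=cv2.INTER_CUBIC))
cv2.imwrite('pics/crop3.png',np.hstack(crop))
print(delta(.5545-.049*.879,.0145-.049*.477,.33,118.5))
E
```

```text
[ 0.55857708 -0.31596007  0.32414619] [-0.59281538 -0.68697746 -1.97928806] [-0.07222017  0.0758684   0.00402464] 0.0197124857077463
scene 189 172
side 343 216
(array([306.6,  38.9, -10.5]), array([ 0.   ,  0.   , -0.221]))
```

View pics/crop3.png

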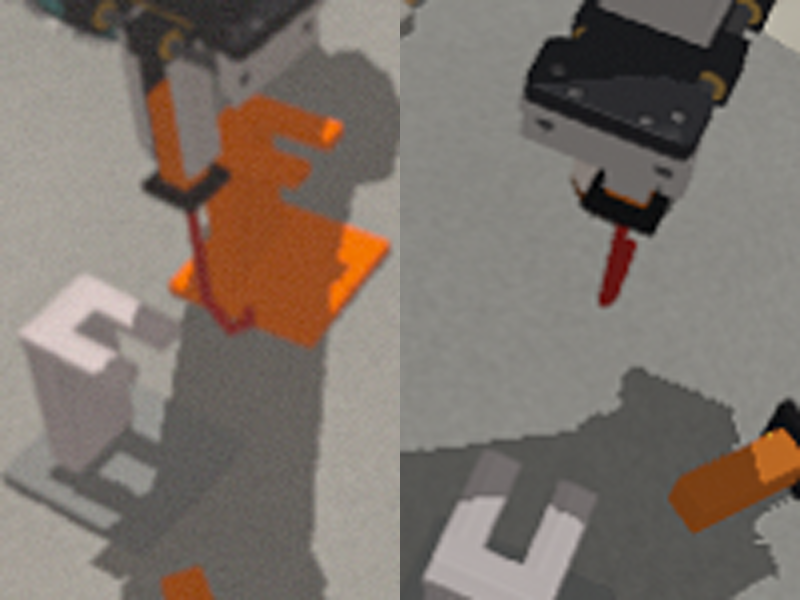

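Rod held upright and clear of the stand: hook bottom at scene (247,255), side (394,291).

```bash
python3 - <<'E'
from h import *
np.set_printoptions(precision=4,suppress=True)
S,D=cam('scene'),cam('side')
print(tri(S,(247,254.5),D,(394.3,290.7)))
p=np.array([.5586,-.316,.3241]);a=np.radians(15.9)
e=p+[.016*np.cos(a),.016*np.sin(a),-.0196-.104];print('exp',e,proj(S,e),proj(D,e))
c=p+[0,0,-.0196+.004];print('collar exp',proj(S,c),proj(D,c))
E
```

```text
(array([ 0.5725, -0.309 ,  0.1952]), np.float64(0.002501352625867971))
exp [ 0.574  -0.3116  0.2005] [[245.7235 254.1397]] [[395.7276 289.1066]]
collar exp [[234.4794 217.0626]] [[400.7198 263.2315]]
```

Emit:
send_rows:
  moves: "307 39 -11 0 0 -0.221; 307 39 -11 0 0 -0.221; 307 39 -11 0 0 -0.221; 307 39 -11 0 0 -0.221; 307 39 -11 0 0 -0.221; 307 39 -11 0 0 -0.221; 307 39 -11 0 0 -0.221; 307 39 -11 0 0 -0.221; 307 39 -11 0 0 -0.221"

```text
time_s: 7.1
position: [0.5118, -0.0093, 0.3303]
eef_rot: [-3.141, 0.0, 2.067]
contact_force: [0.2, 0.2, -1.7]
finger_gap: 0.0197
gripper_force: 50.0
```

```bash
python3 -c "
from h import *
print(delta(.5545-.049*.879,.0145-.049*.477,.33,118.5),bot.state()['position'])"
```

```text
(array([ 0.5, -0.1,  0.3]), array([-0.001,  0.   , -0.001])) [ 0.51179511 -0.0092802   0.33027966]
```

Emit:
send_rows:
  moves: "-2 0 0 0 0 0; -2 0 40 0 0 0; -2 0 80 0 0 0; -2 0 115 0 0 0; -2 0 135 0 0 0; -2 0 150 0 0 0; -2 0 150 0 0 0; -2 0 150 0 0 0"

```text
time_s: 8.1
position: [0.5132, -0.0101, 0.1813]
eef_rot: [3.141, 0.0, 2.069]
contact_force: [-0.3, -0.0, -1.4]
finger_gap: 0.0197
gripper_force: 50.0
```

```bash
python3 - <<'E'
from h import *
s=bot.state();print(s['position'],s['contact_force'],s['ft_torque'])
a=bot.capture('scene')[:,:,::-1];b=bot.capture('side')[:,:,::-1]
cv2.imwrite('pics/crop4.png',np.hstack([cv2.resize(i,None,fx=4,fy=4,interpolation=cv2.INTER_CUBIC) for i in (a[150:280,300:400],b[170:300,235:335])]))
E
```

```text
[ 0.51321332 -0.01010007  0.18131431] [-0.28306357 -0.04190417 -1.39135714] [-0.0777522   0.03881483 -0.00766795]
```

View pics/crop4.png

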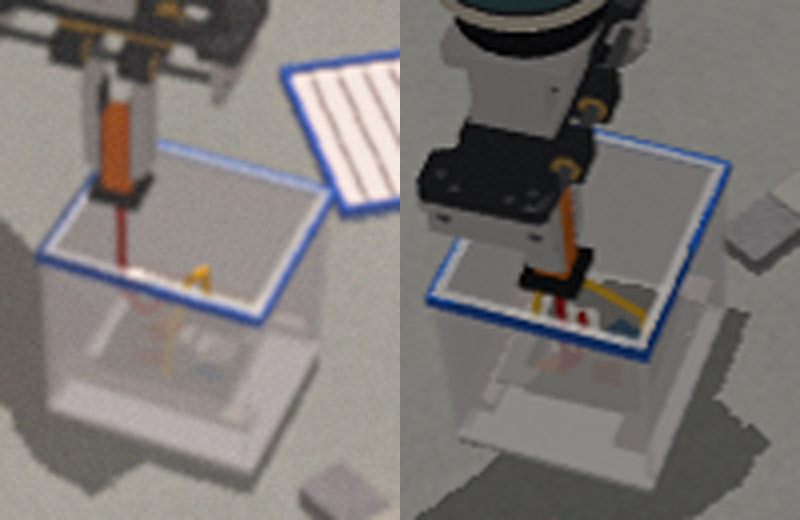

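The rod is inside the tank on the −x side of the handle, no contact. Now slide under it.

Emit:
send_rows:
  moves: "-1 8 0 0 0 0; -1 16 0 0 0 0; -1 24 0 0 0 0; -1 32 0 0 0 0; -1 32 0 0 0 0; -1 32 -4 0 0 0; -1 32 -9 0 0 0; -1 32 -9 0 0 0"

```text
time_s: 9.2
position: [0.5416, 0.0043, 0.1902]
eef_rot: [3.141, 0.0, 2.069]
contact_force: [-0.0, -0.8, -1.9]
finger_gap: 0.0195
gripper_force: 50.0
```

```bash
python3 - <<'E'
from h import *
s=bot.state();print(s['position'],s['contact_force'],s['ft_torque'])
a=bot.capture('scene')[:,:,::-1];b=bot.capture('side')[:,:,::-1]
cv2.imwrite('pics/crop5.png',np.hstack([cv2.resize(i,None,fx=4,fy=4,interpolation=cv2.INTER_CUBIC) for i in (a[150:280,300:400],b[170:300,235:335])]))
E
```

```text
[0.541576   0.00433232 0.19021134] [-0.01494459 -0.78994979 -1.93541769] [-0.066691    0.00595939 -0.02098183]
```

View pics/crop5.png

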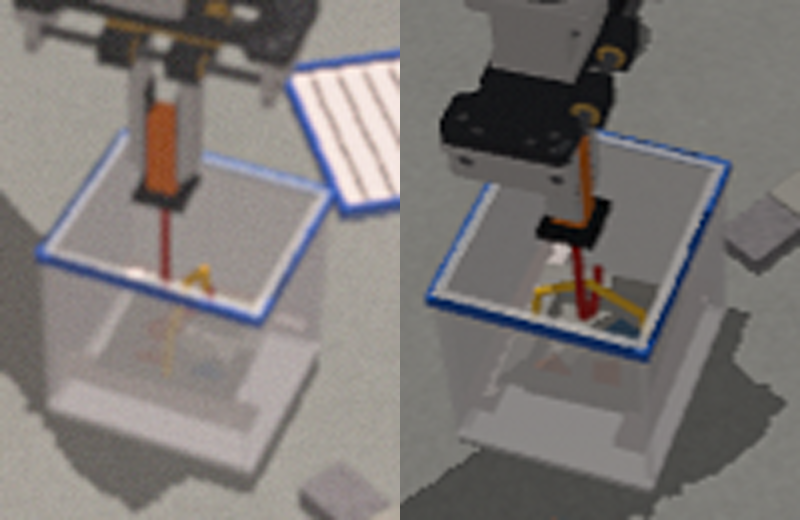

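Hook: shaft in front of the yellow bar, tip behind it, near the peak (side crop 583,283). Lift slowly.

Emit:
send_rows:
  moves: "0 0 -6 0 0 0; 0 0 -12 0 0 0; 0 0 -16 0 0 0; 0 0 -19 0 0 0; 0 0 -22 0 0 0; 0 0 -25 0 0 0; 0 0 -28 0 0 0; 0 0 -30 0 0 0; 0 0 -30 0 0 0; 0 0 -30 0 0 0"

```text
time_s: 10.55
position: [0.5413, 0.0044, 0.2195]
eef_rot: [-3.141, 0.0, 2.069]
contact_force: [0.1, 0.2, -4.9]
finger_gap: 0.0199
gripper_force: 50.0
```

```bash
python3 - <<'E'
from h import *
s=bot.state();print(s['position'],s['contact_force'],s['ft_torque'])
a=bot.capture('scene')[:,:,::-1];b=bot.capture('side')[:,:,::-1]
cv2.imwrite('pics/crop6.png',np.hstack([cv2.resize(i,None,fx=4,fy=4,interpolation=cv2.INTER_CUBIC) for i in (a[150:280,300:400],b[170:300,235:335])]))
E
```

```text
[0.54130988 0.00438916 0.21946692] [ 0.05035998  0.17498454 -4.87592876] [-0.04946941  0.07539244 -0.04413962]
```

Emit:
send_rows:
  moves: "0 0 -6 0 0 0; 0 0 -16 0 0 0; 0 0 -30 0 0 0; 0 0 -48 0 0 0; 0 0 -68 0 0 0; 0 0 -90 0 0 0; 0 0 -112 0 0 0; 0 0 -132 0 0 0; 0 0 -146 0 0 0; 0 0 -155 0 0 0"

```text
time_s: 11.9
position: [0.5414, 0.0044, 0.3756]
eef_rot: [3.141, 0.0, 2.069]
contact_force: [0.7, -0.6, -4.8]
finger_gap: 0.0198
gripper_force: 50.0
```

Emit:
send_rows:
  moves: "0 0 0 0 0 0; 0 0 0 0 0 0; 0 0 0 0 0 0; 0 0 0 0 0 0"

```text
time_s: 12.4
position: [0.5413, 0.0044, 0.3743]
eef_rot: [-3.141, -0.0, 2.069]
contact_force: [0.1, 0.4, -3.5]
finger_gap: 0.0195
gripper_force: 50.0
```

```bash
python3 - <<'E'
from h import *
s=bot.state();print(s['position'],s['contact_force'],s['ft_torque'])
a=bot.capture('scene')[:,:,::-1];b=bot.capture('side')[:,:,::-1]
cv2.imwrite('pics/crop7.png',np.hstack([cv2.resize(i,None,fx=3,fy=3,interpolation=cv2.INTER_CUBIC) for i in (a[90:280,290:420],b[90:280,210:340])]))
for n,i in(('scene',a),('side',b)):
    k=cv2.inRange(cv2.cvtColor(np.ascontiguousarray(i),cv2.COLOR_BGR2HSV),(20,140,80),(30,255,255))
    e=proj(cam(n),np.array(s['position'])+[.0141-.0009,.0076+.0016,-.0196-.095])[0];print(n,'bail exp',e)
    y=np.argwhere(k)[:,::-1];y=y[np.abs(y-e).max(1)<40];print(len(y),y.min(0),y.max(0),y.mean(0))
    for sgn in (-1,1):
        for dy,z in ((.034,-.02),(.040,-.053)): print('  exp',dy,z,proj(cam(n),np.array(s['position'])+[.0132-.477*dy*sgn,.0092+.879*dy*sgn,-.1146+z])[0])
    print([(c,y[y[:,0]==c][:,1].min(),y[y[:,0]==c][:,1].max()) for c in range(y[:,0].min(),y[:,0].max()+1,3) if (y[:,0]==c).any()])
E
```

```text
[0.54128695 0.00438272 0.37429501] [ 0.06616241  0.41018276 -3.4779434 ] [-0.10854267  0.06758607  0.0279846 ]
scene bail exp [346.88245739 171.9554866 ]
3 [342 193] [342 195] [342. 194.]
  exp 0.034 -0.02 [342.04897851 186.30582568]
  exp 0.04 -0.053 [341.14953896 197.87001513]
  exp 0.034 -0.02 [351.40740144 170.37474074]
  exp 0.04 -0.053 [351.99683055 179.04364632]
[(342, np.int64(193), np.int64(195))]
side bail exp [276.79535403 193.94598288]
108 [263 193] [297 213] [280.35185185 200.4537037 ]
  exp 0.034 -0.02 [291.83814887 203.18061746]
  exp 0.04 -0.053 [294.87240082 213.69825904]
  exp 0.034 -0.02 [263.004733   197.37291176]
  exp 0.04 -0.053 [261.74961102 206.8993436 ]
[(263, np.int64(197), np.int64(207)), (266, np.int64(196), np.int64(197)), (269, np.int64(195), np.int64(196)), (272, np.int64(194), np.int64(196)), (278, np.int64(193), np.int64(194)), (281, np.int64(195), np.int64(196)), (284, np.int64(196), np.int64(198)), (287, np.int64(198), np.int64(200)), (290, np.int64(200), np.int64(202)), (293, np.int64(201), np.int64(206)), (296, np.int64(209), np.int64(213))]
```

Basket hangs level, as the yellow bar's positions match the expected ones. Carry it to the tray smoothly.

Emit:
send_rows:
  moves: "6 2 0 0 0 0; 20 5 0 0 0 0; 42 10 0 0 0 0; 72 17 0 0 0 0; 106 25 0 0 0 0; 142 34 0 0 0 0; 178 43 0 0 0 0; 214 51 0 0 0 0; 246 59 0 0 0 0; 273 65 0 0 0 0"

```text
time_s: 13.75
position: [0.4668, 0.2775, 0.3745]
eef_rot: [-3.142, -0.0, 2.07]
contact_force: [0.3, 0.5, -4.2]
finger_gap: 0.0196
gripper_force: 50.0
```

```bash
python3 -c "
from h import *
print(bot.state()['position'],delta(.4568,.3193,.374,118.5))"
```

```text
[0.46679446 0.27753256 0.37453912] (array([41.5, 11.2,  0.5]), array([-0.   , -0.   ,  0.002]))
```

Emit:
send_rows:
  moves: "18 5 0 0 0 0; 31 8 0 0 0 0; 39 10 0 0 0 0; 42 11 0 0 0 0; 42 11 0 0 0 0; 42 11 5 0 0 0; 42 11 15 0 0 0; 42 11 30 0 0 0; 42 11 48 0 0 0; 42 11 66 0 0 0"

```text
time_s: 15.0
position: [0.4575, 0.3172, 0.307]
eef_rot: [-3.141, 0.0, 2.069]
contact_force: [0.5, -0.4, -4.1]
finger_gap: 0.0197
gripper_force: 50.0
```

Emit:
send_rows:
  moves: "0 0 18 0 0 0; 0 0 36 0 0 0; 0 0 54 0 0 0; 0 0 70 0 0 0; 0 0 82 0 0 0; 0 0 90 0 0 0; 0 0 95 0 0 0; 0 0 95 0 0 0; 0 0 95 0 0 0"

```text
time_s: 16.12
position: [0.4579, 0.3176, 0.214]
eef_rot: [3.141, -0.0, 2.069]
contact_force: [0.2, 0.2, -4.5]
finger_gap: 0.0197
gripper_force: 50.0
```

```bash
python3 - <<'E'
from h import *
np.set_printoptions(precision=4,suppress=True)
s=bot.state();print(s['position'],s['contact_force'])
D=cam('side');b=bot.capture('side')[:,:,::-1];a=bot.capture('scene')[:,:,::-1]
cv2.imwrite('pics/crop8.png',np.hstack([a[120:320,300:500],b[120:320,90:290]]))
P=np.array(s['position'])+[.0132,.0092,-.1146];print('bail',P)
R=np.array(P)-[0,0,.053]
for sx,sy in((1,1),(1,-1),(-1,-1),(-1,1)): print('rim corner',R[:2]+np.array([.879,.477])*sx*.05+np.array([-.477,.879])*sy*.048)
E
```

```text
[0.4579 0.3176 0.214 ] [ 0.1728  0.2071 -4.4616]
bail [0.4711 0.3268 0.0994]
rim corner [0.4921 0.3928]
rim corner [0.5379 0.3084]
rim corner [0.45   0.2607]
rim corner [0.4042 0.3451]
```

Emit:
send_rows:
  moves: "0 0 3 0 0 0; 0 0 6 0 0 0; 0 0 8 0 0 0; 0 0 10 0 0 0; 0 0 12 0 0 0; 0 0 14 0 0 0; 0 0 16 0 0 0; 0 0 18 0 0 0; 0 0 20 0 0 0; 0 0 20 0 0 0"

```text
time_s: 17.48
position: [0.4577, 0.3175, 0.1935]
eef_rot: [-3.142, 0.0, 2.069]
contact_force: [-0.3, -0.9, -0.5]
finger_gap: 0.0195
gripper_force: 50.0
```

```bash
python3 - <<'E'
from h import *
np.set_printoptions(precision=4,suppress=True)
s=bot.state();print(s['position'],s['contact_force'])
a=bot.capture('scene')[:,:,::-1];b=bot.capture('side')[:,:,::-1]
cv2.imwrite('pics/crop9.png',np.hstack([cv2.resize(i,None,fx=4,fy=4,interpolation=cv2.INTER_CUBIC) for i in (a[110:240,355:455],b[150:280,140:240])]))
E
```

```text
[0.4577 0.3175 0.1935] [-0.3482 -0.9193 -0.469 ]
```

Unloaded. Lower the hook clear of the bar, then look before withdrawing.

Emit:
send_rows:
  moves: "0 0 5 0 0 0; 0 0 10 0 0 0; 0 0 15 0 0 0; 0 0 20 0 0 0; 0 0 25 0 0 0; 0 0 25 0 0 0; 0 0 25 0 0 0"

```text
time_s: 18.45
position: [0.4578, 0.3175, 0.1687]
eef_rot: [3.141, 0.0, 2.069]
contact_force: [-0.7, -0.3, -1.8]
finger_gap: 0.0196
gripper_force: 50.0
```

```bash
python3 - <<'E'
from h import *
np.set_printoptions(precision=4,suppress=True)
s=bot.state();print(s['position'],s['contact_force'])
a=bot.capture('scene')[:,:,::-1];b=bot.capture('side')[:,:,::-1]
cv2.imwrite('pics/crop10.png',np.hstack([cv2.resize(i,None,fx=4,fy=4,interpolation=cv2.INTER_CUBIC) for i in (a[110:240,355:455],b[150:280,140:240])]))
# expected vs seen bail
B=np.array([.4709,.3267,.084])
for n,i in(('scene',a),('side',b)):
    k=cv2.inRange(cv2.cvtColor(np.ascontiguousarray(i),cv2.COLOR_BGR2HSV),(20,140,80),(30,255,255))
    c=cam(n);e=proj(c,B)[0];y=np.argwhere(k)[:,::-1];y=y[np.abs(y-e).max(1)<30]
    print(n,'peak',e,'ends',[proj(c,B+[-.477*.04*q,.879*.04*q,-.053])[0] for q in(-1,1)],[proj(c,B+[-.477*.034*q,.879*.034*q,-.02])[0] for q in(-1,1)])
    print([(j,y[y[:,0]==j][:,1].min(),y[y[:,0]==j][:,1].max()) for j in range(y[:,0].min(),y[:,0].max()+1,2) if (y[:,0]==j).any()])
E
```

```text
[0.4578 0.3175 0.1687] [-0.7009 -0.2915 -1.7849]
scene peak [405.5847 162.7155] ends [array([400.5708, 184.0298]), array([407.7472, 168.9039])] [array([401.9462, 174.409 ]), array([408.0955, 161.6133])]Traceback (most recent call last):
  File "<stdin>", line 12, in <module>
    return umr_minimum(a, axis, None, out, keepdims, initial, where)
ValueError: zero-size array to reduction operation minimum which has no identity
```

View pics/crop10.png

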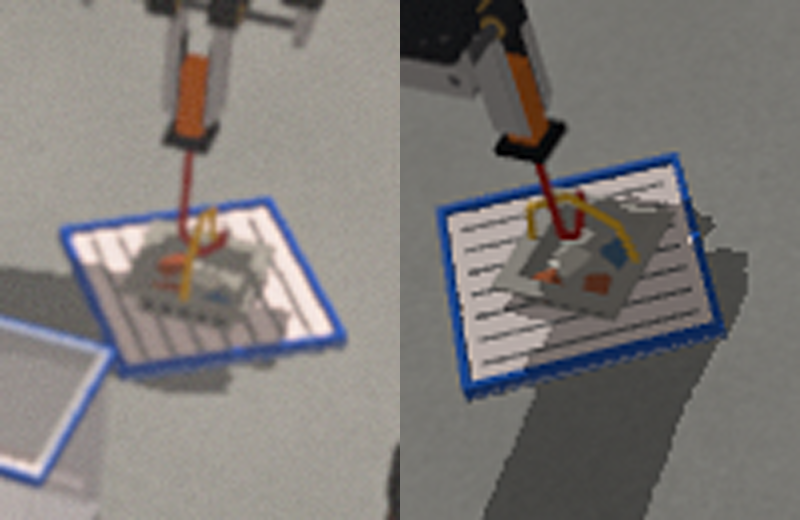

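The basket stands flat and centred in the tray; the hook is below the bar. Withdraw along −x, then raise.

Emit:
send_rows:
  moves: "0 0 3 0 0 0; 0 -6 3 0 0 0; 0 -13 3 0 0 0; 0 -20 3 0 0 0; 0 -27 3 0 0 0; 0 -34 3 0 0 0; 0 -40 3 0 0 0; 0 -42 3 0 0 0; 0 -42 0 0 0 0"

```text
time_s: 19.68
position: [0.4207, 0.2973, 0.1686]
eef_rot: [-3.141, 0.0, 2.069]
contact_force: [0.2, -0.0, -1.4]
finger_gap: 0.0198
gripper_force: 50.0
```

Emit:
send_rows:
  moves: "0 0 -10 0 0 0; 0 0 -30 0 0 0; 0 0 -60 0 0 0; 0 0 -100 0 0 0; 0 0 -140 0 0 0; 0 0 -160 0 0 0; 0 0 -160 0 0 0"

```text
time_s: 20.55
position: [0.4213, 0.2977, 0.3301]
eef_rot: [3.139, -0.001, 2.069]
contact_force: [0.6, -0.2, -2.4]
finger_gap: 0.0195
gripper_force: 50.0
```

```bash
python3 - <<'E'
from h import *
np.set_printoptions(precision=4,suppress=True)
s=bot.state();print(s['position'],s['contact_force'],s['ft_torque'])
B=np.array([.4709,.3267,.084])
b=bot.capture('side')[:,:,::-1];c=cam('side');e=proj(c,B)[0]
k=cv2.inRange(cv2.cvtColor(np.ascontiguousarray(b),cv2.COLOR_BGR2HSV),(18,110,60),(32,255,255))
y=np.argwhere(k)[:,::-1];y=y[np.abs(y-e).max(1)<35]
print('peak',e,'ends',[proj(c,B+[-.477*w*q,.879*w*q,z])[0] for q in(-1,1) for w,z in((.034,-.02),(.04,-.053))])
print([(j,y[y[:,0]==j][:,1].min(),y[y[:,0]==j][:,1].max()) for j in sorted(set(y[:,0].tolist()))[::3]])
print(delta(.5586,-.316,.34,108))
E
```

```text
[0.4213 0.2977 0.3301] [ 0.6015 -0.195  -2.3882] [-0.0667  0.0511 -0.0268]
peak [179.7704 198.7269] ends [array([192.6204, 206.159 ]), array([196.9467, 214.6775]), array([170.2553, 201.4596]), array([171.1057, 209.1565])]
[(172, np.int64(201), np.int64(209)), (175, np.int64(200), np.int64(201)), (178, np.int64(199), np.int64(200)), (181, np.int64(198), np.int64(199)), (184, np.int64(199), np.int64(201)), (187, np.int64(201), np.int64(203)), (190, np.int64(203), np.int64(204)), (193, np.int64(205), np.int64(206)), (196, np.int64(208), np.int64(211)), (199, np.int64(213), np.int64(215))]
(array([-604.7, -172. ,  -11.5]), array([ 0.001, -0.   ,  0.184]))
```

Emit:
send_rows:
  moves: "-30 -9 -8 0 0 0.01; -603 -172 -12 0 0 0.184; -603 -172 -12 0 0 0.184; -603 -172 -12 0 0 0.184; -603 -172 -12 0 0 0.184; -603 -172 -12 0 0 0.184; -603 -172 -12 0 0 0.184; -603 -172 -12 0 0 0.184; -603 -172 -12 0 0 0.184; -603 -172 -12 0 0 0.184"

```text
time_s: 21.85
position: [0.5505, -0.2837, 0.3391]
eef_rot: [-3.14, -0.001, 1.886]
contact_force: [2.0, 1.3, -0.6]
finger_gap: 0.02
gripper_force: 50.0
```

```bash
python3 -c "
from h import *
print(bot.state()['position'],delta(.5584,-.313,.34,108))"
```

```text
[ 0.55054724 -0.28367907  0.33906289] (array([-30.3,  -1.6,  -1. ]), array([-0.001, -0.001,  0.001]))
```

Emit:
send_rows:
  moves: "-20 -1 0 0 0 0; -20 -1 0 0 0 0; -20 -1 0 0 0 0; -20 -1 0 0 0 0"

```text
time_s: 22.35
position: [0.5558, -0.3002, 0.3403]
eef_rot: [3.141, -0.0, 1.886]
contact_force: [0.1, -0.8, -2.1]
finger_gap: 0.0199
gripper_force: 50.0
```

```bash
python3 -c "
from h import *
print(bot.state()['position'],delta(.5584,-.313,.163,108))"
```

```text
[ 0.55582713 -0.30023826  0.34034243] (array([-13. ,  -1.6, 177.3]), array([ 0.   , -0.   ,  0.001]))
```

Emit:
send_rows:
  moves: "-13 -2 10 0 0 0; -13 -2 50 0 0 0; -13 -2 95 0 0 0; -13 -2 135 0 0 0; -13 -2 160 0 0 0; -13 -2 173 0 0 0; -13 -2 177 0 0 0; -13 -2 177 0 0 0; -13 -2 177 0 0 0"

```text
time_s: 23.48
position: [0.5581, -0.3147, 0.1643]
eef_rot: [3.141, 0.001, 1.885]
contact_force: [0.5, -0.5, -1.4]
finger_gap: 0.0198
gripper_force: 50.0
```

```bash
python3 - <<'E'
from h import *
np.set_printoptions(precision=4,suppress=True)
s=bot.state();print(s['position'],s['contact_force'],delta(.4681,-.3424,.163,108))
# shaft / collar check from side+scene: red pixels vs expected shaft
p=np.array(s['position'])+[-.0006,.0017,0]
for n in('scene','side'):
    i=bot.capture(n);c=cam(n);h=cv2.cvtColor(i,cv2.COLOR_RGB2HSV);k=cv2.inRange(h,(0,150,40),(4,255,255))|cv2.inRange(h,(174,150,40),(180,255,255))
    e=proj(c,p-[0,0,.06])[0];y=np.argwhere(k)[:,::-1];y=y[np.abs(y-e).max(1)<25]
    print(n,'exp collar-under',proj(c,p-[0,0,.0196])[0],'exp -50',proj(c,p-[0,0,.07])[0])
    for r in range(y[:,1].min(),y[:,1].max()+1,4): print('  ',r,y[y[:,1]==r][:,0])
E
```

```text
[ 0.5581 -0.3147  0.1643] [ 0.4728 -0.467  -1.3605] (array([  1.5, -94.2,   1.2]), array([ 0.001,  0.001, -0.   ]))
scene exp collar-under [244.068  266.7259] exp -50 [246.4804 280.578 ]
   275 [245 246]
   279 [246]
   283 [247]
   287 [247 248]
   291 [248 249]
   295 [252 253 258 259]
side exp collar-under [387.7697 308.7614] exp -50 [384.8594 320.5758]
   315 [387]
   319 [386 387 388 389]
   323 [385 386 387]
   327 [384 385 386]
```

Emit:
send_rows:
  moves: "1 -15 1 0 0 0; 1 -35 1 0 0 0; 1 -55 1 0 0 0; 1 -75 1 0 0 0; 1 -88 1 0 0 0; 1 -94 1 0 0 0; 1 -94 1 0 0 0; 1 -94 1 0 0 0"

```text
time_s: 24.58
position: [0.4686, -0.3422, 0.1623]
eef_rot: [-3.142, 0.0, 1.886]
contact_force: [0.0, -0.1, -1.8]
finger_gap: 0.0199
gripper_force: 50.0
```

```bash
python3 - <<'E'
from h import *
s=bot.state();print(s['position'],s['contact_force'],s['ft_torque'],delta(.4681,-.3424,.1546,108))
E
```

```text
[ 0.46857978 -0.34224446  0.16231119] [ 0.03708512 -0.09561829 -1.80601102] [-0.07483602  0.07869279  0.00690097] (array([ 0. , -0.5,  7.7]), array([-0.   ,  0.   ,  0.001]))
```

Emit:
send_rows:
  moves: "0 0 3 0 0 0; 0 0 5 0 0 0; 0 0 7 0 0 0; 0 0 8 0 0 0; 0 0 8 0 0 0; 0 0 8 0 0 0"

```text
time_s: 25.32
position: [0.4681, -0.3425, 0.1546]
eef_rot: [3.141, 0.0, 1.885]
contact_force: [-2.5, 2.0, 5.6]
finger_gap: 0.0199
gripper_force: 50.0
```

Seated (5.6 N upward). Open and back off.

Emit:
send_rows:
  moves: "0 0 0 0 0 0; 0 0 0 0 0 0; 0 0 0 0 0 0; 0 0 0 0 0 0; 0 0 0 0 0 0; 0 0 0 0 0 0; 0 0 0 0 0 0; 0 0 0 0 0 0"
  gripper: 0

```text
time_s: 26.32
position: [0.468, -0.3425, 0.1544]
eef_rot: [-3.142, 0.0, 1.885]
contact_force: [0.3, 0.0, 0.1]
finger_gap: 0.0933
gripper_force: 0.0
```

Emit:
send_rows:
  moves: "0 0 -15 0 0 0; 0 0 -50 0 0 0; 0 0 -100 0 0 0; 0 0 -150 0 0 0; 0 0 -180 0 0 0; 0 0 -180 0 0 0; 0 0 -180 0 0 0; 0 0 -180 0 0 0"

```text
time_s: 27.32
position: [0.4678, -0.3423, 0.3337]
eef_rot: [-3.141, -0.001, 1.885]
contact_force: [0.3, 0.3, -0.4]
finger_gap: 0.094
gripper_force: 0.0
```

```bash
python3 - <<'E'
from h import *
np.set_printoptions(precision=4,suppress=True)
s=bot.state();print(s['position'],s['contact_force'],s['finger_gap'],s['time_s'])
w=cam('wrist',s);i=bot.capture('wrist');h=cv2.cvtColor(i,cv2.COLOR_RGB2HSV)
x0,x1,y0,y1=285,370,170,250
k=cv2.inRange(h,(5,180,60),(18,255,255));k2=cv2.inRange(h,(0,0,0),(180,255,28))
for n,m,z in(('orange',k,.203),('black',k2|k,.143)):
    q=np.zeros_like(m);q[y0:y1,x0:x1]=m[y0:y1,x0:x1]
    c=max(cv2.findContours(q,0,2)[0],key=cv2.contourArea);r=cv2.minAreaRect(c);print(n,r,cv2.boundingRect(c))
for n,o in (('collar corners',[(-18,-18,8),(18,-18,8),(18,18,8),(-18,18,8)]),('top',[(-10,-10,68),(10,-10,68),(10,10,68),(-10,10,68)])):
    a=np.radians(18);R=np.array([[np.cos(a),-np.sin(a),0],[np.sin(a),np.cos(a),0],[0,0,1]])
    print(n,proj(w,(R@(np.array(o)/1e3).T).T+[.4678,-.3407,.135]).round(1).tolist())
B=np.array([.4709,.3267,.084]);b=bot.capture('side');h=cv2.cvtColor(b,cv2.COLOR_RGB2HSV)
y=np.argwhere(cv2.inRange(h,(18,110,60),(32,255,255)))[:,::-1];y=y[np.abs(y-proj(cam('side'),B)[0]).max(1)<35];print('bail px',y.min(0),y.max(0))
E
```

```text
[ 0.4678 -0.3423  0.3337] [ 0.2969  0.3182 -0.3595] 0.09398094567771889 27.325
orange ((316.0, 216.5), (31.0, 20.0), 90.0) (306, 201, 21, 32)
black ((316.5, 212.5), (39.0, 31.0), 90.0) (301, 193, 32, 40)
collar corners [[299.7, 224.4], [332.3, 224.4], [332.7, 192.2], [299.3, 192.2]]
top [[305.2, 232.7], [326.7, 232.7], [326.9, 211.8], [305.1, 211.8]]
bail px [172 198] [199 215]
```

The rod hangs where expected (collar and handle pixels match), and the basket is unmoved.

```bash
python3 -c "
from bench import bot
print(bot.sign_off())"
```

```text
the job is handed in; nothing more can be done
None
```

The basket stands flat and centred in the blue-rimmed drain tray, the rod hangs back in the fork of its grey stand, and the job was handed in at about 27 s of the 72 s allowed; the jar, lens and brush stayed clear of the path, though I did not re-check them.

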